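# Clamp a specimen carrier with a slipping thumb knob

### The arm

A 6-joint arm with a two-finger parallel gripper is mounted at the origin on the work surface. World frame = base frame: x ahead of the robot, y to its left, z up, the work surface at z = 0. Lengths are in m, angles in degrees, forces in N, time in s.
With the tool pointing down it reaches from about 0.375 to 0.9 m from the base axis. Payload 3.1 kg.
Tool frame: the origin (TCP) lies midway between the tips of the shut fingers; the grasp point (between the pads) lies bot.hold_point_z behind it (bot.hold_point_z is the distance from the TCP to the grasp point, in m); z points along the fingers, y is the direction in which the jaws open and shut (so a half turn about z gives the same grasp; the last joint's range is limited). The gripper opens to 87 mm and grips with 3 to 60 N. Pads are 19 mm wide; open, the fingers measure 117 mm over their backs; the gripper's body (75 mm by 190 mm) begins 51 mm behind the grasp point.
Start: joints at [-85.113, 30.224, 82.088, -0, 67.689, -10.227], TCP at [0.163, -0.603, 0.223] pointing down, gripper open.
Joint ranges: [-176.69, 176.69], [-43.24, 126.21], [12.49, 139.97], [-82, 262], [0, 151.66], [-163.58, 163.58]. Speed limits (degrees/s): [159.86, 159.86, 180, 180, 180, 180].

### API

Orientations are given as a 3x3 rotation matrix whose columns are the frame's x, y, z axes.
In Python, from rig import bot, vision gives the robot as it stands.
- The arm moves only by the shell command python3 -m inch 'ROWS'. ROWS is JSON, a list of rows, each a list of 5 numbers: the finger opening in mm, from 0 to 87, then the shift along the tool's x, y, z in mm, then the turn about the tool's z in rad. In form: [[hand, dx, dy, dz, roll], ...]. A call has 1 to 8 rows; each row is the pose to reach, as a shift and turn from the pose measured when the call began, along the tool's axes at that moment; what a row does not reach only later rows make up. A row lasts 1/10 s, in which the tool goes at most 50 mm and 8.59 degrees, less where a joint would pass 70% of its speed; a pose out of reach is approached as far as the arm can. A call with a gripper value outside its range is refused whole. The fingers move at their own pace and stop on an object; the grip force is fixed at half the most. Time passes only in rows, so rows that repeat a pose let the fingers close. It gives the time, the measured TCP pose, the force and the opening at its end, in the units of the state.
- bot.read_state(): the state, without advancing time (a new reading comes with each control period).
- vision.capture(name): name is "scene" or "top" or "wrist"; returns (picture, depth): 384x512x3 uint8, red, green, blue; 384x512 float32, m along the optical axis (not along the pixel's ray), 0 where there is no reading.
- vision.camera_model(name): a dict with "intrinsics" (3x3 intrinsics, pixels), "camera_from_world" (4x4, takes a point from world to camera coordinates). Camera axes: x right, y down, z forward; pixel columns grow to the right and rows downward; lengths in m; the calibration is good to about 2 mm. A picture is of the moment at which its call begins: read the wrist's pose just before it. camera_model takes no time and is no camera call; for the wrist camera it gives the pose at the moment of the call.
- bot.hand_in(): hands the job in, once; it reports no verdict.
The state is a dict: "time_s": time; "joint_positions": joint angles; "qvel": joint speeds; "tau": joint torques, N m; "position": TCP position; "tcp_rot": TCP orientation; "force": force on the tool from outside, world axes, zero at the start; "moment": the same for the moment, N m; "opening": opening from 0.0 (shut) to 1.0 (fully open).
Only numpy, scipy, OpenCV 4.12 (cv2) and the standard library are available. Lean on these libraries where they do the work, as an engineer would, in place of code of your own. Each camera call takes 0.05 s, during which the arm holds its last target. There are 200 camera calls.

### The job

Stand the specimen carrier on the bed of the black loading clamp, between the sliding jaw and the stop block, with its longer side (seen from above) pointing from jaw to stop, setting it down gently, and let go of it. Then turn the clamp's winged knob clockwise until its torque limiter slips and clicks, and stop at once: one click is enough, two are allowed, a third wears the screw. Let go of the knob at the end, and leave the jar, the round mount and the tray where they are.

Things in the scene. Friction and masses are not known exactly. Their poses are not given: they have to be found in the camera images.
- carrier_center (a point): Specimen carrier: loose upright aluminium block 34 x 24 x 44 mm (own x, y, z), a dark line round its foot, a brass stub (18 mm across, 5 mm high) on top; about 75 g; stands on the desk. The point is the block's centre, 22 mm above its underside. Take it by its +y and -y faces (24 mm apart); its x faces go to jaw and stop.
- clamp: Clamp fixed to the desk: black base 220 x 90 mm, its top (the bed) 20 mm above the desk; origin on the desk near its middle; x runs from the knob to the stop. A grey housing, 40 mm high, carries the knob over x = -55 mm. Between it and the stop a steel jaw (34 mm wide, top 55 mm above the desk) slides towards the stop, 7 mm per rad of knob turned clockwise seen from above; it stays where left.
- stop: Steel stop block bolted on the bed, 22 x 34 x 34 mm, on a flange 60 mm wide (y), 10 mm high; origin on the bed (20 mm above the desk), at the foot of its clamping face, which looks to its -x, towards the jaw. Axes as the clamp's. At the start the jaw stands 39 to 45 mm from this face (not measured).
- seat (a point): Point on the bed, 20 mm above the desk, where the middle of the carrier's underside belongs: 17 mm before the stop's face. Axes as the clamp's; carrier x along seat x. Setting it down up to 5 mm short of the stop is fine: the jaw pushes it home. The jaw starts 5 to 11 mm too wide, so the knob first turns freely (about 0.06 N m) for 0.7 to 1.6 rad; then its torque rises within 0.2 rad and it slips.
- knob_grip (a point): Black winged knob, upright axis. Wing 40 mm long (point x), 14 mm thick (point y), its top 86 mm above the desk, on a round skirt 42 mm across with its top 55 mm above the desk. The point lies on the axis, 75 mm above the desk, and turns with the knob. Grip across the thickness, tips above the skirt. With the fingers open wide they can swing back round the wing for another turn without lifting.
- ratchet (a joint): How far the knob has slipped on its screw, rad: 0 at the start; grows as the knob is turned clockwise with the jaw stalled. Slipping torque swings between 0.23 and 0.11 N m (paused, readings are about 0.1 lower, also in free turning): one click (a rise, then a fall of over 0.1) each 0.52 rad, at slips of 0.26, 0.79 and 1.31 (the third, too far). Before slipping it stays under 0.05.
- jar: Bystander: white plastic jar with a black cap, 48 mm across, 60 mm high, origin under its centre.
- mount: Bystander: round aluminium specimen mount, 32 mm across, 20 mm high, origin under its centre.
- tray: Bystander: open grey plastic tray 100 x 140 x 22 mm, origin under its centre.
Mind the look-alikes: they are no part of the job. Leave any red look-alike of the part that bears carrier_center alone.

How it is judged:
By the outcome, as a careful person would: the job done as asked, in the order asked, and still so for the second after the job is handed in, with the robot touching nothing.
It also fails if it takes over 64 s, if anything falls off the work surface, if the arm or the gripper's body presses on something with over 40 N, if the wrist force passes 120 N, or if a joint passes its speed limit or range.

## Working session

There is one attempt and no reset: what is moved stays moved. The work goes in short steps, Python scripts to look and compute and a shell command to move; the robot and the scene stay as the last step left them, time stands still between calls to the robot, and variables do not carry over. Pictures are saved under pics/ and viewed, about 8 in all and at most 12, crops included, and the job is handed in when it is done.

```bash
ls; mkdir -p pics; python3 - <<'E'
from rig import bot, vision
import cv2,numpy as np
for n in("scene","top"):
    p,d=vision.capture(n); np.savez(f"pics/{n}0.npz",p=p,d=d)
    m=vision.camera_model(n); print(n,m)
    cv2.imwrite(f"pics/{n}0.png",cv2.resize(p[:,:,::-1],(800,600),interpolation=cv2.INTER_CUBIC))
print(bot.read_state(),bot.hold_point_z)
E
```

```text
pics
scene {'intrinsics': array([[462.3167967 ,   0.        , 254.37884485],
       [  0.        , 462.3167967 , 189.40990418],
       [  0.        ,   0.        ,   1.        ]]), 'camera_from_world': array([[-7.01081394e-01,  7.13080880e-01, -7.33805307e-04,
         3.55554833e-01],
       [ 5.90284044e-01,  5.79772990e-01, -5.61629796e-01,
        -3.06492863e-01],
       [-4.00062028e-01, -3.94181353e-01, -8.27388321e-01,
         1.38578328e+00],
       [ 0.00000000e+00,  0.00000000e+00,  0.00000000e+00,
         1.00000000e+00]])}
top {'intrinsics': array([[357.10752595,   0.        , 260.33136183],
       [  0.        , 357.10752595, 195.98783995],
       [  0.        ,   0.        ,   1.        ]]), 'camera_from_world': array([[ 0.01918028, -0.99977495,  0.00906457,  0.03681563],
       [-0.99143808, -0.02019   , -0.12900732,  0.57429707],
       [ 0.1291613 , -0.00651256, -0.99160221,  0.87775676],
       [ 0.        ,  0.        ,  0.        ,  1.        ]])}
{'time_s': 0.1, 'joint_positions': array([-8.51152571e+01,  3.02712602e+01,  8.21489249e+01, -6.46770395e-04,
        6.76893083e+01, -1.02264379e+01]), 'qvel': array([ 0.08597827, -0.10809391, -0.14766527, -0.05889917, -0.08920427,
        0.03256346]), 'tau': array([-3.04818441e-04, -4.40985346e+01, -1.77150679e+01,  6.35304954e-02,
        5.34176803e-02, -3.65442315e-05]), 'position': array([ 0.1629107 , -0.60271554,  0.22169567]), 'tcp_rot': array([[ 9.65420686e-01,  2.60696890e-01, -1.73131632e-04],
       [ 2.60696740e-01, -9.65418866e-01,  1.90318899e-03],
       [ 3.29010907e-04, -1.88251287e-03, -9.99998174e-01]]), 'force': array([ 0.53487552, -0.02267447, -0.22550335]), 'moment': array([ 0.03852995, -0.01603091, -0.01593981]), 'opening': 1.0022620115086605} 0.0187
```

View pics/top0.png

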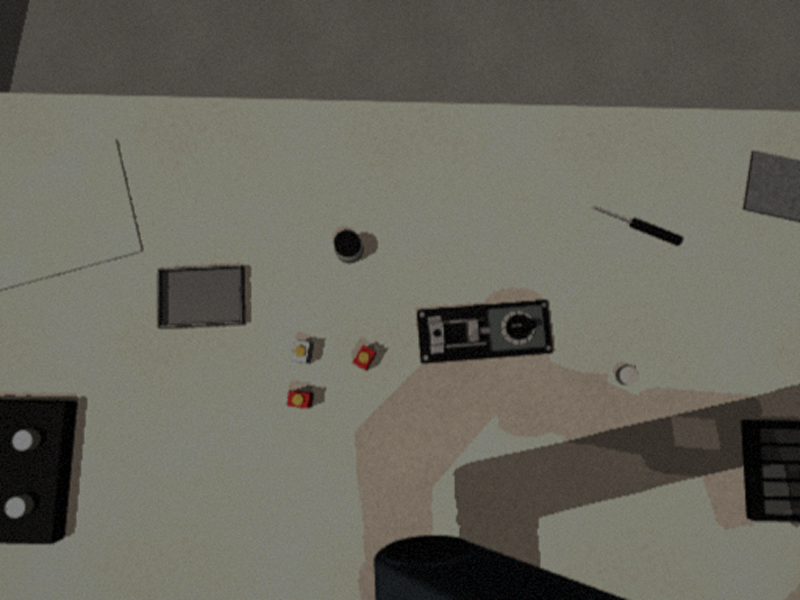

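View pics/scene0.png

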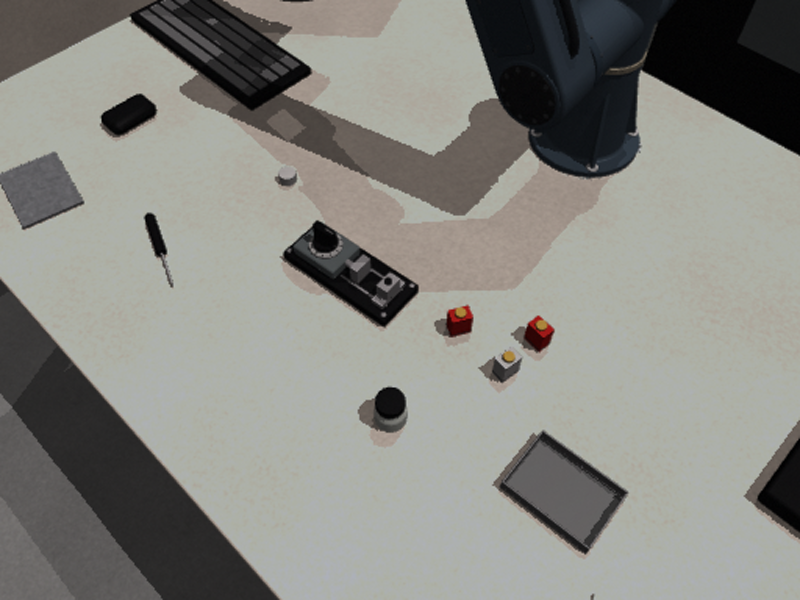

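The top view (800x600) shows carrier candidates at (302,351), aluminium with a brass stub, and at (365,356) and (300,399), both red look-alikes. The round mount is at (627,374). The aluminium one at (302,351) fits the description. The clamp is at (485,331), with its knob at (518,327) and its stop at (435,333).

```bash
cat > h.py <<'E'
import numpy as np,cv2
from rig import bot,vision
def ray(m,uv,z):
    "pixel (512 scale) -> world point on plane z"
    K=np.array(m["intrinsics"]);T=np.array(m["camera_from_world"]);R=T[:3,:3];c=-R.T@T[:3,3]
    d=R.T@np.linalg.solve(K,[uv[0],uv[1],1.]);return c+d*(z-c[2])/d[2]
def totool(s,p):
    "world target -> tool-axes shift mm"
    return s["tcp_rot"].T@(np.array(p)-s["position"])*1000
E
python3 - <<'E'
from h import *
m=vision.camera_model("top");s=bot.read_state()
for n,uv,z in [("carrier stub",(302,351),.049),("red1",(365,356),.049),("red2",(300,399),.049),("knob",(516,326),.086),("stop",(434,333),.054),("jar",(347,242),.06),
 ("c1",(418,310),.02),("c2",(549,301),.02),("c3",(552,353),.02),("c4",(420,362),.02),("mount",(627,374),.02)]:
    print(n,ray(m,np.array(uv)*.64,z).round(4))
p,d=vision.capture("wrist");w=vision.camera_model("wrist")
T=w["camera_from_world"];print("wristK",w["intrinsics"][0],"cam pos in tool",s["tcp_rot"].T@(-T[:3,:3].T@T[:3,3]-s["position"]),"\nR",(T[:3,:3]@s["tcp_rot"]).round(3))
E
```

```text
carrier stub [0.4963 0.2143 0.049 ]
red1 [0.4903 0.1134 0.049 ]
red2 [0.4206 0.2142 0.049 ]
knob [ 0.5397 -0.121   0.086 ]
stop [0.529  0.0039 0.054 ]
jar [0.6734 0.1472 0.06  ]
c1 [0.5697 0.0292 0.02  ]
c2 [ 0.5894 -0.1902  0.02  ]
c3 [ 0.5025 -0.1939  0.02  ]
c4 [0.4834 0.0245 0.02  ]
mount [ 0.4703 -0.3175  0.02  ]
wristK [323.31636113   0.         259.4456898 ] cam pos in tool [ 0.07228587  0.00024226 -0.16218033] 
R [[-0.001  1.    -0.001]
 [-0.965 -0.001 -0.264]
 [-0.264  0.001  0.965]]
```

```bash
python3 -m inch '[[87,498,-438,-30,-1.4],[87,498,-438,-30,-1.4],[87,498,-438,-30,-1.4],[87,498,-438,-30,-1.4],[87,498,-438,-30,-1.4],[87,498,-438,-30,-1.4],[87,498,-438,-30,-1.4],[87,498,-438,-30,-1.4]]'; python3 -c "
from h import *
s=bot.read_state();print(s['position'],totool(s,(.53,-.05,.25)),np.arctan2(s['tcp_rot'][1,0],s['tcp_rot'][0,0]),s['joint_positions'])"
```

```text
time_s: 0.95
position: [0.3844, -0.2684, 0.2407]
tcp_rot: [[0.101, 0.995, 0.0], [0.995, -0.101, 0.002], [0.002, -0.0, -1.0]]
force: [0.6, 0.5, -0.4]
opening: 1.001
[ 0.38438061 -0.2683569   0.2407479 ] [231.97870835 122.78902833  -8.89263514] 1.4694877551897645 [-4.86610486e+01  1.67761665e+01  1.02477890e+02  7.43016044e-02
  6.08071819e+01 -4.28927710e+01]
```

```bash
python3 -m inch '[[87,232,123,-10,-0.19],[87,232,123,-10,-0.19],[87,232,123,-10,-0.19],[87,232,123,-10,-0.19],[87,232,123,-10,-0.19],[87,232,123,-10,-0.19],[87,232,123,-10,-0.19],[87,232,123,-10,-0.19]]'; python3 -c "
from h import *
w=vision.camera_model('wrist');p,d=vision.capture('wrist');np.savez('pics/w1.npz',p=p,d=d,**w)
cv2.imwrite('pics/w1.png',cv2.resize(p[:,:,::-1],(800,600),interpolation=cv2.INTER_CUBIC))
s=bot.read_state();print(s['position'],totool(s,(.496,.16,.25)))"
```

```text
time_s: 1.75
position: [0.5294, -0.0506, 0.2507]
tcp_rot: [[-0.089, 0.996, -0.002], [0.996, 0.089, 0.001], [0.001, -0.001, -1.0]]
force: [-0.2, -1.4, 0.1]
opening: 0.995
[ 0.5291741  -0.05110294  0.25073716] [213.19545921 -14.56506546   1.03384893]
```

View pics/w1.png

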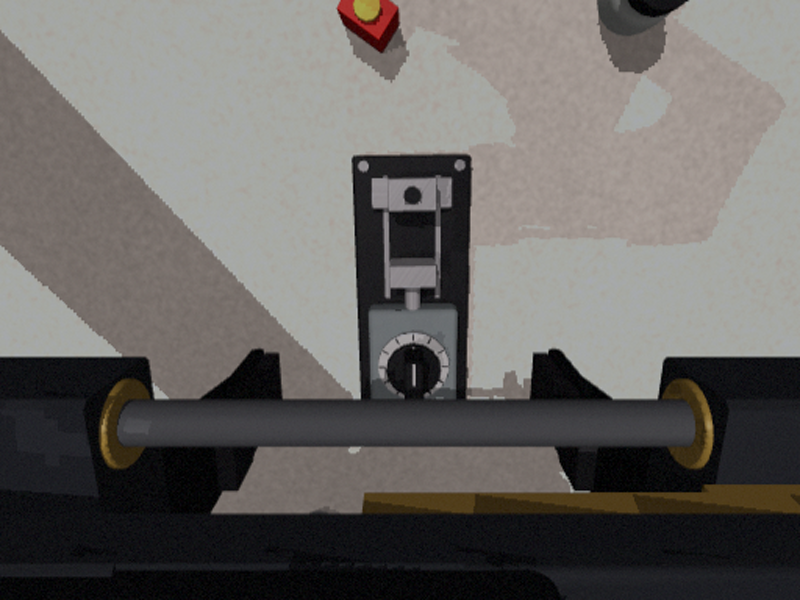

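The wrist view shows the clamp: stop at (412,195) with its face at y≈210, jaw at (412,272), knob at (413,372), wing running up the picture, and two rails at x≈387 and 437. I'll measure the heights, then go and look at the carrier.

```bash
cat >> h.py <<'E'
def cloud(d,m):
    K=np.array(m["intrinsics"]);T=np.array(m["camera_from_world"]);v,u=np.mgrid[:d.shape[0],:d.shape[1]]
    c=np.stack([(u-K[0,2])/K[0,0]*d,(v-K[1,2])/K[1,1]*d,d],-1);return (c-T[:3,3])@T[:3,:3]
E
python3 - <<'E'
from h import *
w=np.load('pics/w1.npz');P=cloud(w['d'],w)
np.set_printoptions(linewidth=250,suppress=True)
z=P[...,2]*1000
print("cols",(np.arange(232,296,2)/.64).astype(int))
for r in (112,120,125,130,135,137,145,155,165,170,175,180,188,205,215,225,235,245): print(int(r/.64),z[r,232:296:2].round(0).astype(int))
E
python3 -m inch '[[87,175,-20,0,0],[87,175,-20,0,0],[87,175,-20,0,0],[87,175,-20,0,0],[87,175,-20,0,0]]'; python3 -c "
from h import *
w=vision.camera_model('wrist');p,d=vision.capture('wrist');np.savez('pics/w2.npz',p=p,d=d,**w)
cv2.imwrite('pics/w2.png',cv2.resize(p[:,:,::-1],(800,600),interpolation=cv2.INTER_CUBIC))"
```

```text
cols [362 365 368 371 375 378 381 384 387 390 393 396 400 403 406 409 412 415 418 421 425 428 431 434 437 440 443 446 450 453 456 459]
175 [19 21 20 20 20 20 20 20 20 20 19 20 20 18 19 19 19 19 22 19 20 17 20 19 20 20 20 19 19 19 19 20]
187 [21 19 20 30 30 31 29 30 53 55 54 55 54 53 57 57 58 57 54 54 53 55 55 53 29 31 30 29 30 20 20 19]
195 [19 21 19 30 29 28 30 30 53 53 54 54 54 57 59 56 59 58 57 54 55 54 54 54 29 30 31 30 31 20 20 19]
203 [20 19 21 29 28 29 30 29 53 53 54 53 54 54 55 54 55 55 53 55 54 53 53 54 29 29 29 32 30 20 19 21]
210 [21 20 21 20 20 19 20 20 21 20 19 22 20 21 20 20 19 19 20 19 20 21 21 21 21 21 19 20 20 20 21 20]
214 [19 21 21 20 21 19 20 20 20 21 20 20 18 20 18 19 19 20 20 21 20 20 21 20 21 20 21 19 19 20 19 21]
226 [20 20 20 21 20 20 19 20 20 19 20 20 20 20 21 21 19 21 19 20 21 19 20 20 21 20 21 21 21 20 19 21]
242 [20 20 19 19 19 21 21 20 19 20 19 21 19 20 19 19 20 21 21 20 23 20 19 20 22 21 21 21 20 20 19 21]
257 [19 19 20 21 21 21 21 20 20 23 23 25 25 26 25 25 24 24 26 27 27 26 25 19 20 19 21 19 21 20 19 19]
265 [19 20 19 20 22 19 20 20 20 56 55 56 55 54 
[... 370 characters left out ...]
 21 20 19 22 20 21 20]
320 [21 19 39 41 40 40 39 40 39 40 41 42 41 40 41 39 40 39 40 39 41 39 38 40 41 40 40 40 40 40 38 21]
335 [20 19 36 38 41 40 41 40 40 40 40 44 46 46 45 45 46 44 46 45 46 45 42 41 40 40 40 39 40 41 37 19]
351 [20 20 36 39 40 42 44 45 44 45 54 55 55 54 65 66 66 66 67 60 54 56 51 45 45 45 44 39 40 39 36 19]
367 [20 20 20 40 39 45 45 46 55 54 55 55 55 53 85 87 87 86 86 85 56 55 54 54 55 45 46 45 40 40 35 19]
382 [20 20 20 39 40 40 41 45 43 55 54 55 54 55 85 87 88 86 86 85 55 57 55 55 46 45 41 41 40 40 18 18]
time_s: 2.3
position: [0.4922, 0.1224, 0.2509]
tcp_rot: [[-0.089, 0.996, -0.003], [0.996, 0.089, 0.002], [0.002, -0.003, -1.0]]
force: [-0.2, 0.1, -0.0]
opening: 0.999
```

View pics/w2.png

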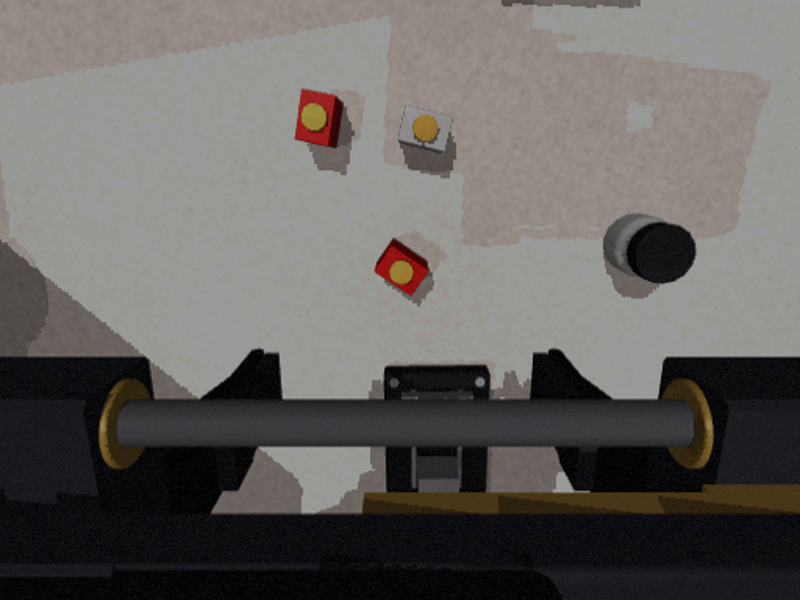

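The wrist view shows the aluminium carrier at (426,128), the red look-alikes at (318,118) and (402,267), and the jar at (650,250). Next I measure the carrier and clamp poses.

```bash
cat > meas.py <<'E'
from h import *
def rect(P,sel):
    q=P[sel][:,:2]*1000; m=np.median(q,0)
    q=q[np.linalg.norm(q-m,axis=1)<140]
    r=cv2.minAreaRect(q.astype(np.float32)); b=cv2.boxPoints(r)
    e=[b[1]-b[0],b[2]-b[1]]; l=max(e,key=np.linalg.norm)
    return r[0],sorted(r[1]),np.degrees(np.arctan2(l[1],l[0])),q.mean(0),len(q)
def carrier(w,z0=.044,near=None,col=True):
    p=w['p'].astype(int);P=cloud(w['d'],w)
    s=(abs(P[...,2]-z0)<.003)
    if near is not None: s&=np.hypot(P[...,0]-near[0],P[...,1]-near[1])<.03
    return rect(P,s)
E
python3 - <<'E'
from meas import *
w=np.load('pics/w2.npz');c=carrier(w,near=(.496,.214));print("carrier",c)
# image contour method: block top corners via non-desk brightness
w=np.load('pics/w1.npz');P=cloud(w['d'],w);X=P.reshape(-1,3)
def near(sel): return sel&(abs(P[...,0]-.53)<.06)&(P[...,1]>-.13)&(P[...,1]<.04)
z=P[...,2]
# yaw from base edges: columns of bed at rows
yaw=[]
for side in (0,1):
    pts=[]
    for r in range(105,250,4):
        row=near(abs(z-.02)<.004)[r]; i=np.where(row)[0]
        if len(i): pts.append(P[r,i[0 if side==0 else -1],:2])
    pts=np.array(pts); f=cv2.fitLine((pts*1000).astype(np.float32),cv2.DIST_HUBER,0,.1,.1).ravel(); print("edge",f)
for n,lo,hi,y0,y1 in(("stop",.050,.056,-.02,.03),("flange",.027,.033,-.02,.03),("jaw",.051,.059,-.09,-.03),("house",.037,.0425,-.2,0)):
    s=(z>lo)&(z<hi)&(abs(P[...,0]-.53)<.05)&(P[...,1]>y0)&(P[...,1]<y1)
    print(n,rect(P,s))
s=(z>.081)&(z<.092)&(abs(P[...,0]-.54)<.05)&(P[...,1]<-.08); print("wing",rect(P,s))
E
```

```text
carrier ((496.83172607421875, 218.9905548095703), [24.1197566986084, 33.937049865722656], np.float32(-8.407687), array([496.75674378, 218.82636787]), 507)
edge [ 1.01621695e-01 -9.94823098e-01  4.89418152e+02 -4.59766808e+01]
edge [ 9.8320603e-02 -9.9515480e-01  5.7916296e+02 -5.5984272e+01]
stop ((529.2374877929688, 0.6330413818359375), [21.49381446838379, 33.960182189941406], np.float32(5.0201163), array([529.0374499 ,   0.86682812]), 557)
flange ((529.372802734375, 0.8917293548583984), [21.713703155517578, 59.560821533203125], np.float32(5.248237), array([529.83975976,   1.00565647]), 395)
jaw ((534.5543823242188, -56.98340606689453), [15.984296798706055, 33.09200668334961], np.float32(4.730556), array([534.70110367, -57.00910066]), 424)
house ((539.6172485351562, -105.05709838867188), [69.36823272705078, 112.06636047363281], np.float32(-84.66512), array([ 540.0951331 , -111.16441302]), 1756)
wing ((541.438232421875, -124.48605346679688), [12.199824333190918, 27.74312973022461], np.float32(-84.80613), array([ 541.32450301, -123.70067057]), 292)
```

Carrier: centre (0.497, 0.219), long side at -8.4°. Clamp axis at 95.3°. Seat: (0.532, -0.027). Jaw gap: about 39 to 40 mm. I'll hover over the carrier, turned to suit.

```bash
python3 -m inch '[[87,96,13,60,-1.335],[87,96,13,100,-1.335],[87,96,13,100,-1.335],[87,96,13,100,-1.335],[87,96,13,100,-1.335],[87,96,13,100,-1.335],[87,96,13,100,-1.335],[87,96,13,100,-1.335]]'; python3 -m inch '[[87,0,0,0,-0.16],[87,0,0,0,-0.16],[87,0,0,0,-0.16]]'; python3 - <<'E'
from meas import *
w=vision.camera_model('wrist');p,d=vision.capture('wrist');s=bot.read_state()
w=dict(p=p,d=d,**w);np.savez('pics/w3.npz',**w)
c=carrier(w,near=(.4968,.2189));print(c)
print(s['position'],'yaw',np.degrees(np.arctan2(s['tcp_rot'][1,0],s['tcp_rot'][0,0])),'shift',totool(s,(c[0][0]/1e3,c[0][1]/1e3,.01)))
K=w['intrinsics'];T=w['camera_from_world'];q=K@(T[:3,:3]@np.array([.497,.219,.044])+T[:3,3]);u,v=(q[:2]/q[2]).astype(int);print(u,v)
cv2.imwrite('pics/w3.png',cv2.resize(p[max(0,v-70):v+70,max(0,u-90):u+90,::-1],None,fx=4,fy=4,interpolation=cv2.INTER_CUBIC))
E
```

```text
time_s: 3.15
position: [0.4986, 0.215, 0.1509]
tcp_rot: [[-0.961, 0.277, -0.002], [0.277, 0.961, -0.0], [0.002, -0.001, -1.0]]
force: [-0.6, -0.1, 0.2]
opening: 1.001
time_s: 3.45
position: [0.4993, 0.2132, 0.1509]
tcp_rot: [[-0.992, 0.126, -0.002], [0.126, 0.992, -0.0], [0.002, -0.001, -1.0]]
force: [-0.4, 0.1, -0.2]
opening: 1.004
((496.33746337890625, 218.93496704101562), [23.76932716369629, 34.17575454711914], np.float32(-9.258924), array([495.10101774, 219.04620563]), 734)
[0.49908473 0.21359566 0.15086619] yaw 172.83183403131386 shift [  3.12493025   5.04971986 140.86899611]
266 187
```

View pics/w3.png

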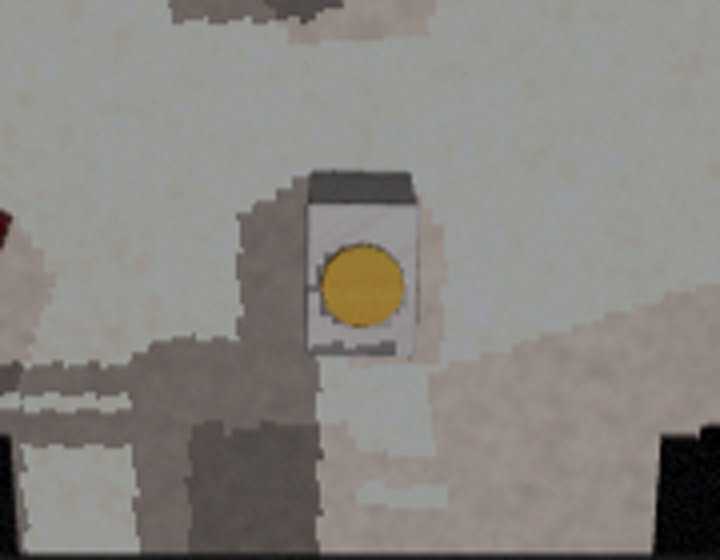

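The close crop confirms it: aluminium block with a brass stub at (362,285), upright and aligned with the fingers. I'll descend and grip.

```bash
python3 -m inch '[[87,3,5,40,0.025],[87,3,5,80,0.025],[87,3,5,110,0.025],[87,3,5,130,0.025],[87,3,5,139,0.025],[87,3,5,141,0.025],[87,3,5,141,0.025]]'; python3 -m inch '[[20,0,0,0,0],[20,0,0,0,0],[20,0,0,0,0],[20,0,0,0,0],[20,0,0,0,0],[20,0,0,0,0],[20,0,0,0,0]]'; python3 -c "
from h import *
s=bot.read_state();print(s['position'],s['opening']*87,s['force'])"
```

```text
time_s: 4.2
position: [0.4971, 0.2188, 0.0103]
tcp_rot: [[-0.989, 0.15, -0.001], [0.15, 0.989, -0.0], [0.001, -0.0, -1.0]]
force: [-0.5, 0.2, -0.2]
opening: 1.001
time_s: 4.9
position: [0.4971, 0.2188, 0.0103]
tcp_rot: [[-0.989, 0.15, -0.001], [0.15, 0.989, -0.0], [0.001, -0.0, -1.0]]
force: [0.7, 0.7, -1.0]
opening: 0.444
[0.49705588 0.21882773 0.01029985] 38.65146002383257 [ 0.69470647  0.67753145 -1.04678463]
```

Still closing.

```bash
python3 -m inch '[[20,0,0,0,0],[20,0,0,0,0],[20,0,0,0,0],[20,0,0,0,0],[20,0,0,0,0]]';  python3 -m inch '[[20,0,0,-20,0],[20,0,0,-60,0],[20,0,0,-100,0],[20,0,0,-110,0],[20,0,0,-110,0]]'; python3 -c "
from h import *
s=bot.read_state();print(totool(s,(.532,-.0295,.12)),s['opening']*87,s['force'])"
```

```text
time_s: 5.4
position: [0.497, 0.2188, 0.0102]
tcp_rot: [[-0.989, 0.15, -0.001], [0.15, 0.989, -0.0], [0.001, -0.0, -1.0]]
force: [0.0, -0.3, -0.8]
opening: 0.272
time_s: 5.9
position: [0.4982, 0.2191, 0.1219]
tcp_rot: [[-0.989, 0.15, 0.003], [0.15, 0.989, 0.001], [-0.003, 0.001, -1.0]]
force: [0.3, -0.4, -1.8]
opening: 0.274
[ -70.77878264 -240.72424086    1.83294527] 23.810654926310463 [ 0.25961927 -0.35526143 -1.77763718]
```

```bash
python3 -m inch '[[20,-71,-241,0,1.328],[20,-71,-241,0,1.328],[20,-71,-241,0,1.328],[20,-71,-241,0,1.328],[20,-71,-241,0,1.328],[20,-71,-241,0,1.328],[20,-71,-241,0,1.328],[20,-71,-241,0,1.328]]'; python3 -c "
from h import *
s=bot.read_state();a=np.degrees(np.arctan2(s['tcp_rot'][1,0],s['tcp_rot'][0,0]));print(totool(s,(.532,-.0295,.12)),a,np.radians(a-95.3),s['force'])"
```

```text
time_s: 6.7
position: [0.5305, -0.0304, 0.1194]
tcp_rot: [[-0.21, 0.978, -0.002], [0.978, 0.21, 0.002], [0.002, -0.002, -1.0]]
force: [0.3, 0.5, -1.3]
opening: 0.274
[ 0.57552036  1.6390935  -0.56089509] 102.12182957057937 0.11906338701652086 [ 0.29726567  0.51090837 -1.30712458]
```

```bash
python3 -m inch '[[20,0.5,1.5,0,0.119],[20,0.5,1.5,0,0.119],[20,0.5,1.5,0,0.119]]'; python3 - <<'E'
from meas import *
w=vision.camera_model('wrist');p,d=vision.capture('wrist');s=bot.read_state()
w=dict(p=p,d=d,**w);np.savez('pics/w4.npz',**w);P=cloud(d,w);z=P[...,2]
a=np.degrees(np.arctan2(s['tcp_rot'][1,0],s['tcp_rot'][0,0]));print(s['position'],a)
for n,lo,hi in(("stop",.050,.056),("flange",.027,.033)):
    q=(z>lo)&(z<hi)&(abs(P[...,0]-.53)<.05)&(P[...,1]>-.02)&(P[...,1]<.03); print(n,rect(P,q))
q=(abs(z-s['position'][2]+.01-.044)<.004)&(np.hypot(P[...,0]-.532,P[...,1]+.03)<.03);print("carrier top",rect(P,q))
cv2.imwrite('pics/w4.png',cv2.resize(p[:,:,::-1],(800,600),interpolation=cv2.INTER_CUBIC))
E
```

```text
time_s: 7.0
position: [0.5308, -0.0293, 0.118]
tcp_rot: [[-0.095, 0.995, -0.005], [0.995, 0.095, 0.003], [0.003, -0.005, -1.0]]
force: [-0.7, 0.4, -1.5]
opening: 0.27
[ 0.53107055 -0.02935369  0.11831812] 95.44329385448978
stop ((529.1922607421875, 0.8697290420532227), [22.104333877563477, 33.73978805541992], np.float32(5.4170494), array([529.13098913,   1.23294624]), 1239)
flange ((528.9388427734375, 0.9362001419067383), [21.748769760131836, 59.93042755126953], np.float32(5.626603), array([528.72004828,   1.74005937]), 850)
carrier top ((531.1303100585938, -28.592500686645508), [34.796321868896484, 47.19149398803711], np.float32(5.9693623), array([530.56063208, -25.05663615]), 2350)
```

View pics/w4.png

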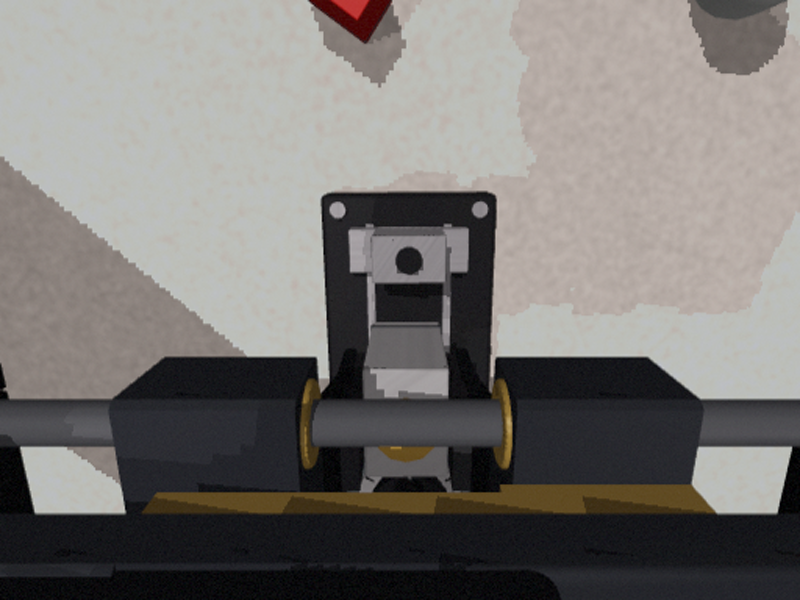

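The carrier is in hand with its front top edge at (405,367), and the stop ahead at (408,258). I'll lower it in stages.

```bash
python3 - <<'E'
from h import *
w=np.load('pics/w4.npz');e=ray(w,(405*.64,367*.64),.152);s=bot.read_state()
print("carrier front edge vs tcp (tool mm, want 17.x)",totool(s,e), "to go",totool(s,(.5321,-.0295,.034)))
E
python3 -m inch '[[20,0,1,25,0],[20,0,1,55,0],[20,0,1,75,0],[20,0,1,82,0],[20,0,1,83,0],[20,0,1,83,0]]'
python3 -c "
from h import *
s=bot.read_state();print(totool(s,(.5321,-.0295,.0302)),s['position'],s['force'])"
```

```text
carrier front edge vs tcp (tool mm, want 17.x) [ 18.16681111  -0.21389941 -33.62526041] to go [-0.50402988  1.37374793 84.3118294 ]
time_s: 7.65
position: [0.5321, -0.0291, 0.0357]
tcp_rot: [[-0.095, 0.995, -0.004], [0.995, 0.095, 0.002], [0.003, -0.003, -1.0]]
force: [0.6, -0.2, -0.7]
opening: 0.27
[-0.39261591 -0.05744177  5.53964186] [ 0.53214029 -0.02911716  0.03574048] [ 0.64222243 -0.2096442  -0.73089839]
```

```bash
python3 -m inch '[[20,-0.4,0,1.5,0],[20,-0.4,0,3,0],[20,-0.4,0,4,0],[20,-0.4,0,4.5,0],[20,-0.4,0,4.5,0]]'
python3 -m inch '[[20,0,0,0.5,0],[20,0,0,0.5,0],[20,0,0,0.5,0]]'
```

```text
time_s: 8.15
position: [0.5322, -0.0295, 0.0313]
tcp_rot: [[-0.095, 0.995, -0.004], [0.995, 0.096, 0.002], [0.003, -0.003, -1.0]]
force: [-0.5, 0.3, -0.2]
opening: 0.271
time_s: 8.45
position: [0.5321, -0.0295, 0.0308]
tcp_rot: [[-0.095, 0.995, -0.004], [0.995, 0.095, 0.002], [0.003, -0.003, -1.0]]
force: [-0.2, 0.7, -0.9]
opening: 0.273
```

```bash
python3 -m inch '[[20,0,0,0.4,0],[20,0,0,0.8,0],[20,0,0,0.8,0]]'
python3 -c "
from rig import bot
s=bot.read_state();print(s['position'],s['force'])"
```

```text
time_s: 8.75
position: [0.5322, -0.0295, 0.0302]
tcp_rot: [[-0.096, 0.995, -0.003], [0.995, 0.096, 0.002], [0.003, -0.003, -1.0]]
force: [0.4, 0.7, 2.5]
opening: 0.27
[ 0.53219965 -0.02947867  0.030238  ] [0.40532302 0.67788393 2.48113437]
```

It's in light contact with the bed (2.5 N), so I'll let go, rise and look.

```bash
python3 -m inch '[[60,0,0,0,0],[60,0,0,0,0],[60,0,0,0,0],[60,0,0,0,0],[60,0,0,0,0],[60,0,0,0,0],[60,0,0,0,0]]'
python3 -m inch '[[87,0,0,-10,0],[87,0,0,-40,0],[87,0,0,-90,0],[87,-40,0,-140,0],[87,-80,0,-170,0],[87,-90,0,-170,0],[87,-90,0,-170,0]]'
python3 - <<'E'
from meas import *
w=vision.camera_model('wrist');p,d=vision.capture('wrist');s=bot.read_state()
w=dict(p=p,d=d,**w);np.savez('pics/w5.npz',**w);P=cloud(d,w);z=P[...,2]
a=np.degrees(np.arctan2(s['tcp_rot'][1,0],s['tcp_rot'][0,0]));print(s['position'],a)
Y=P[...,1];X=abs(P[...,0]-.53)<.05
def o(n,lo,hi,y0,y1): print(n,rect(P,(z>lo)&(z<hi)&X&(Y>y0)&(Y<y1)))
o("stop",.05,.0555,-.0085,.03);o("carrier",.0605,.0665,-.06,.0);o("stub",.067,.072,-.06,.0);o("jaw",.052,.058,-.09,-.0485);o("house",.0375,.0425,-.2,-.05);o("wing",.081,.092,-.16,-.08);o("skirt",.0525,.0575,-.18,-.09)
cv2.imwrite('pics/w5.png',cv2.resize(p[:,:,::-1],(800,600),interpolation=cv2.INTER_CUBIC))
E
```

```text
time_s: 9.45
position: [0.5322, -0.0295, 0.0302]
tcp_rot: [[-0.096, 0.995, -0.004], [0.995, 0.096, 0.002], [0.003, -0.003, -1.0]]
force: [0.0, 0.8, -1.4]
opening: 0.683
time_s: 10.15
position: [0.5435, -0.1229, 0.2032]
tcp_rot: [[-0.092, 0.996, 0.003], [0.996, 0.092, -0.001], [-0.002, 0.003, -1.0]]
force: [1.0, 0.6, -0.7]
opening: 0.991
[ 0.5417991  -0.12068608  0.20149751] 95.34401436007586
stop ((529.4005126953125, 1.3140182495117188), [21.480138778686523, 33.32051086425781], np.float32(3.8290524), array([529.97130056,   1.67162441]), 752)
carrier ((532.34228515625, -29.11826515197754), [23.239154815673828, 33.43061065673828], np.float32(-84.59324), array([532.51180511, -29.0884839 ]), 758)
stub ((532.29833984375, -29.113983154296875), [16.779247283935547, 17.300268173217773], np.float32(-39.01352), array([532.41862712, -29.06056369]), 338)
jaw ((534.9380493164062, -57.661861419677734), [15.429710388183594, 33.75046920776367], np.float32(5.2196565), array([534.82404064, -57.48869162]), 654)
house ((541.3841552734375, -120.97532653808594), [69.14239501953125, 108.7147445678711], np.float32(-84.21051), array([ 541.7752466 , -125.20144439]), 3171)
wing ((541.9859008789062, -130.25387573242188), [13.635848045349121, 38.803871154785156], np.float32(-84.59118), array([ 542.12174562, -129.40514672]), 651)
skirt ((541.79638671875, -129.77572631835938), [39.37149429321289, 40.859275817871094], np.float32(7.098901), array([ 542.22985089, -129.52194552]), 725)
```

View pics/w5.png

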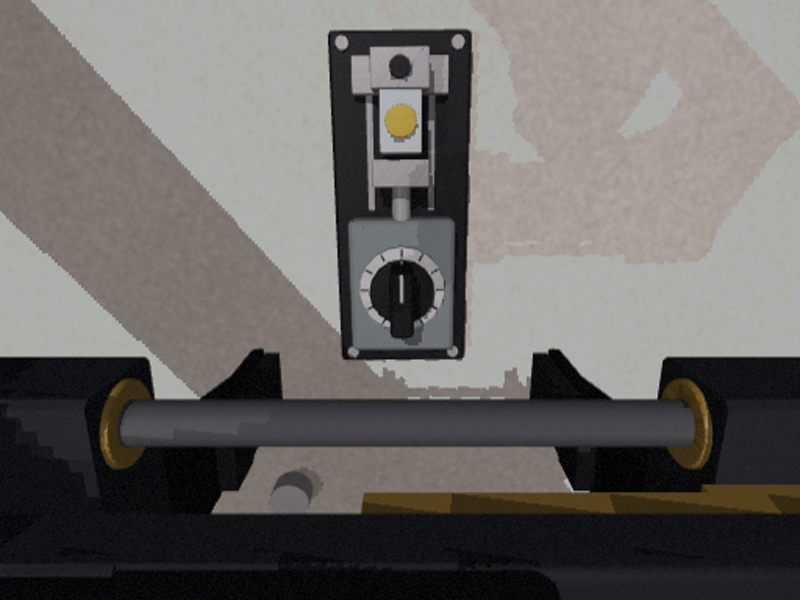

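The carrier stands at the seat about 2 mm short of the stop, aligned to 0.1°. It is at (402,120) in the picture, with the jaw at (402,172). The knob axis is at (0.5420, -0.1300), and the wing at (402,290) is in line with the clamp. I'll descend on the knob with the tips at 60 mm.

```bash
python3 -m inch '[[87,-9.3,-0.7,40,0],[87,-9.3,-0.7,85,0],[87,-9.3,-0.7,120,0],[87,-9.3,-0.7,137,0],[87,-9.3,-0.7,141,0],[70,-9.3,-0.7,141.5,0],[50,-9.3,-0.7,141.5,0]]'
python3 -c "
from h import *
s=bot.read_state();print(totool(s,(.542,-.130,.06)),s['force'],s['moment'],s['joint_positions'])"
```

```text
time_s: 10.9
position: [0.5423, -0.1294, 0.0607]
tcp_rot: [[-0.094, 0.996, 0.0], [0.996, 0.094, 0.001], [0.001, 0.0, -1.0]]
force: [-0.1, 0.1, 0.0]
opening: 0.896
[-0.5760874  -0.30922996  0.6702466 ] [-0.10494727  0.08402018  0.00729672] [-0.01472561 -0.08316679  0.00877304] [-2.49408571e+01  3.87217533e+01  9.90796059e+01  9.15269740e-02
  4.22259183e+01 -3.03926786e+01]
```

```bash
python3 -m inch '[[10,-0.5,-0.3,0,0],[10,-0.5,-0.3,0,0],[10,-0.5,-0.3,0,0],[10,-0.5,-0.3,0,0],[10,-0.5,-0.3,0,0],[10,-0.5,-0.3,0,0],[10,-0.5,-0.3,0,0],[10,-0.5,-0.3,0,0]]' >/dev/null; python3 -m inch '[[10,0,0,0,0],[10,0,0,0,0],[10,0,0,0,0],[10,0,0,0,0],[10,0,0,0,0],[10,0,0,0,0]]'
cat > st.py <<'E'
from h import *
s=bot.read_state();R=s['tcp_rot'];a=np.degrees(np.arctan2(R[1,0],R[0,0]))
print("t%.2f cw %.3f rad Mz %.3f F"%(s['time_s'],np.radians((95.3-a)%360 if (95.3-a)>-20 else 95.3-a),s['moment'][2]),s['force'].round(1),"M",s['moment'].round(3),"to axis",totool(s,(.542,-.13,.06)).round(2),"open %.1f"%(s['opening']*87),"tau6 %.3f q6 %.1f"%(s['tau'][5],s['joint_positions'][5]))
E
python3 st.py
```

```text
time_s: 12.3
position: [0.542, -0.1299, 0.0606]
tcp_rot: [[-0.094, 0.996, -0.0], [0.996, 0.094, 0.001], [0.001, 0.0, -1.0]]
force: [-0.2, 0.0, -0.3]
opening: 0.157
t12.30 cw 6.282 rad Mz 0.058 F [-0.2  0.  -0.3] M [-0.025 -0.146  0.058] to axis [-0.06  0.02  0.59] open 13.7 tau6 0.032 q6 -30.5
```

```bash
python3 -m inch '[[10,0,0,0,0.1],[10,0,0,0,0.2],[10,0,0,0,0.3]]' >/dev/null; python3 st.py; python3 -m inch '[[10,0,0,0,0.08],[10,0,0,0,0.16]]'>/dev/null; python3 st.py;  python3 -m inch '[[10,0,0,0,0]]'>/dev/null; python3 st.py
```

```text
t12.60 cw 0.302 rad Mz 0.091 F [ 0.7  1.2 -0.5] M [-0.029 -0.205  0.091] to axis [-0.08 -0.22  0.59] open 13.7 tau6 -0.568 q6 -13.0
t12.80 cw 0.466 rad Mz 0.081 F [0.  0.3 0.3] M [-0.009 -0.118  0.081] to axis [-0.13 -0.38  0.62] open 13.6 tau6 -0.429 q6 -3.7
t12.90 cw 0.466 rad Mz -0.065 F [ 0.1  0.1 -0.4] M [-0.051 -0.075 -0.065] to axis [-0.14 -0.4   0.61] open 14.0 tau6 0.186 q6 -3.7
```

Free turning reads about +0.085 moving and -0.065 paused. From here I go in small steps, reading the torque after each.

```bash
python3 -m inch '[[10,0,0,0,0.07],[10,0,0,0,0.14]]'>/dev/null; python3 st.py; python3 -m inch '[[10,0,0,0,0.07]]'>/dev/null; python3 st.py;  python3 -m inch '[[10,0,0,0,0.07]]'>/dev/null; python3 st.py
```

```text
t13.10 cw 0.607 rad Mz 0.100 F [-0.3  0.2 -0.4] M [-0.102 -0.149  0.1  ] to axis [-0.19 -0.45  0.6 ] open 13.9 tau6 -0.383 q6 4.4
t13.20 cw 0.677 rad Mz 0.061 F [-0.1  0.6  0.1] M [-0.02  -0.025  0.061] to axis [-0.24 -0.51  0.6 ] open 13.4 tau6 -0.384 q6 8.5
t13.30 cw 0.748 rad Mz 0.091 F [0.2 0.  0.1] M [-0.013 -0.08   0.091] to axis [-0.25 -0.55  0.59] open 13.8 tau6 -0.381 q6 12.5
```

```bash
python3 -m inch '[[10,0,0,0,0.07]]'>/dev/null; python3 st.py; python3 -m inch '[[10,0,0,0,0.07]]'>/dev/null; python3 st.py;  python3 -m inch '[[10,0,0,0,0.07]]'>/dev/null; python3 st.py
```

```text
t13.40 cw 0.818 rad Mz 0.277 F [ 0.4  1.3 -0.6] M [-0.008 -0.132  0.277] to axis [-0.3  -0.59  0.6 ] open 14.3 tau6 -0.191 q6 16.5
t13.50 cw 0.888 rad Mz 0.257 F [0.1 0.1 0.5] M [ 0.054 -0.081  0.257] to axis [-0.33 -0.62  0.59] open 13.8 tau6 -0.161 q6 20.6
t13.60 cw 0.958 rad Mz 0.178 F [0.2 0.2 0.7] M [-0.064 -0.107  0.178] to axis [-0.38 -0.68  0.6 ] open 14.3 tau6 -0.302 q6 24.6
```

The torque rose at about 0.80 rad, so the screw has stalled. I continue one step at a time.

```bash
python3 -m inch '[[10,0,0,0,0.07]]'>/dev/null; python3 st.py; python3 -m inch '[[10,0,0,0,0.07]]'>/dev/null; python3 st.py
```

```text
t13.70 cw 1.028 rad Mz 0.185 F [ 0.7 -0.2 -1.3] M [ 0.005 -0.123  0.185] to axis [-0.46 -0.74  0.61] open 14.0 tau6 -0.267 q6 28.6
t13.80 cw 1.098 rad Mz 0.140 F [-1.2 -0.4  0.3] M [-0.028 -0.018  0.14 ] to axis [-0.51 -0.75  0.61] open 13.5 tau6 -0.288 q6 32.7
```

```bash
python3 -m inch '[[10,0,0,0,0.07]]'>/dev/null; python3 st.py; python3 -m inch '[[10,0,0,0,0.07]]'>/dev/null; python3 st.py
```

```text
t13.90 cw 1.169 rad Mz 0.191 F [-0.6 -0.6 -0.8] M [ 0.029 -0.033  0.191] to axis [-0.56 -0.8   0.6 ] open 13.9 tau6 -0.302 q6 36.7
t14.00 cw 1.239 rad Mz 0.156 F [0.4 0.4 0.3] M [ 0.117 -0.074  0.156] to axis [-0.62 -0.8   0.62] open 13.6 tau6 -0.321 q6 40.8
```

```bash
python3 -m inch '[[10,0,0,0,0.07]]'>/dev/null; python3 st.py
```

```text
t14.10 cw 1.309 rad Mz 0.188 F [-0.2 -0.5 -0.4] M [0.035 0.028 0.188] to axis [-0.64 -0.81  0.57] open 13.6 tau6 -0.274 q6 44.8
```

```bash
python3 -m inch '[[10,0,0,0,0.05]]'>/dev/null; python3 st.py
```

```text
t14.20 cw 1.359 rad Mz 0.323 F [-0.4  0.5  0.5] M [ 0.088 -0.029  0.323] to axis [-0.65 -0.82  0.6 ] open 13.9 tau6 0.037 q6 47.7
```

The torque fell from 0.277 to 0.14, then rose again 0.52 rad later to 0.32. That is one full click, with slip about 0.5. I stop here, let go, lift and check.

```bash
python3 -m inch '[[60,0,0,0,0],[60,0,0,0,0],[60,0,0,0,0],[60,0,0,0,0],[60,0,0,0,0],[60,0,0,0,0],[60,0,0,0,0]]'>/dev/null; python3 st.py
python3 -m inch '[[60,0,0,-20,0],[60,0,0,-60,0],[60,0,0,-110,0],[60,0,0,-140,0],[60,0,0,-140,-0.1],[60,0,0,-140,-0.4],[60,0,0,-140,-0.6],[60,0,0,-140,-0.6]]'>/dev/null
python3 -m inch '[[60,0,0,0,-0.7],[60,0,0,0,-0.7],[60,0,0,0,-0.7],[60,0,0,0,-0.7],[60,0,0,0,-0.7],[60,0,0,0,-0.7],[60,0,0,0,-0.7]]'>/dev/null; python3 st.py
python3 - <<'E'
from meas import *
w=vision.camera_model('wrist');p,d=vision.capture('wrist');s=bot.read_state()
w=dict(p=p,d=d,**w);np.savez('pics/w6.npz',**w);P=cloud(d,w);z=P[...,2];Y=P[...,1];X=abs(P[...,0]-.53)<.05
def o(n,lo,hi,y0,y1): print(n,rect(P,(z>lo)&(z<hi)&X&(Y>y0)&(Y<y1)))
o("stop",.05,.0555,-.0075,.03);o("carrier",.0605,.0665,-.06,.0);o("jaw",.052,.058,-.09,-.0455);o("wing",.081,.092,-.16,-.08)
cv2.imwrite('pics/w6.png',cv2.resize(p[:,:,::-1],(800,600),interpolation=cv2.INTER_CUBIC))
E
```

```text
t14.90 cw 1.359 rad Mz 0.001 F [0.  0.7 0.1] M [-0.041 -0.049  0.001] to axis [-0.65 -0.83  0.59] open 57.3 tau6 -0.001 q6 47.7
t16.40 cw 0.105 rad Mz 0.015 F [-0.2  0.3  0.2] M [-0.048 -0.073  0.015] to axis [  0.37  -0.57 140.72] open 59.9 tau6 -0.022 q6 -24.2
stop ((529.177490234375, 1.5519723892211914), [20.775737762451172, 33.87378692626953], np.float32(5.623477), array([529.67234178,   2.21571176]), 733)
carrier ((532.1788940429688, -27.21847152709961), [23.97779655456543, 34.10348129272461], np.float32(-84.317215), array([532.35149433, -27.26490545]), 796)
jaw ((534.3052978515625, -53.54762268066406), [14.999831199645996, 34.82801818847656], np.float32(-0.7944002), array([533.87625126, -52.83978157]), 606)
wing ((542.1405639648438, -130.72073364257812), [14.312369346618652, 40.014923095703125], np.float32(19.7742), array([ 542.28486135, -130.1225451 ]), 682)
```

View pics/w6.png

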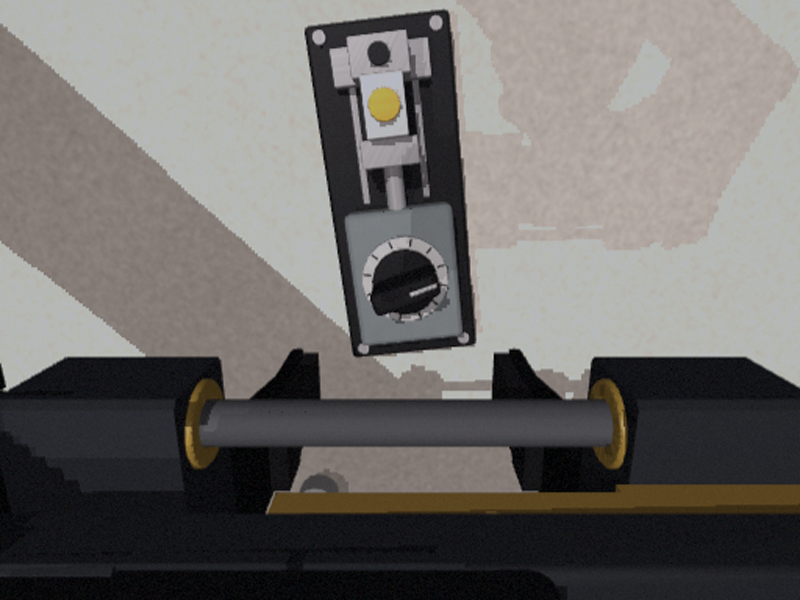

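The jaw is closed on the carrier, which is home against the stop (carrier at (383,105), jaw at (390,150)). The wing has turned 1.32 rad. The robot is clear, so I'll hand in.

```bash
python3 -c "
from rig import bot
print(bot.hand_in())"
```

```text
the job is handed in; nothing more can be done
None
```

The job is handed in, finished at about 16.5 s of the 64 s. The carrier stands clamped between jaw and stop, and the knob has been turned through one click.

**Carrier:** I picked the aluminium carrier with the brass stub and left the two red look-alikes alone. It was set down with 2.5 N of contact, about 2 mm short of the stop and aligned to about 0.1°. In the last picture the jaw has pushed it home: the centre is at about (532.2, -27.2) mm, against a seat measured at (531.9, -27.0).

**Knob:** It turned freely until about 0.8 rad. The torque then peaked at 0.277 N m, fell to 0.14 to 0.19, and rose again 0.5 rad later. I read that as one click with about 0.5 rad of slip, and stopped there, before the second click. I then opened the fingers and lifted clear.

**What disagreed or was not fully checked:**
- **Torque:** The last reading, 0.32 N m, was higher than the 0.23 expected. Noise was about 0.03 N m.
- **Knob angle:** The camera shows the wing turned 1.32 rad, against 1.36 rad by the tool. I take the difference to be spring-back or measurement error.
- **Jaw:** The final camera fit of the jaw's angle was poor because too few clean points were selected. The picture itself shows the jaw closed and square.
- **Bystanders:** I did not measure the jar, round mount and tray again at the end. No move went near them.

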